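# Take a picture with the microscope camera

### The arm

A 7-joint arm with a two-finger parallel gripper is mounted at the origin on the work surface. World frame = base frame: x ahead of the robot, y to its left, z up, the work surface at z = 0. Lengths are in m, angles in rad, forces in N, time in s.
With the tool pointing down it reaches from about 0.4 to 0.85 m from the base axis. Payload 4.5 kg.
Tool frame: the origin (TCP) lies at the very end of the fingers, on their centre line; the grasp point (between the pads) lies 19 mm behind it; z points along the fingers, y is the direction in which the jaws open and shut (so a half turn about z gives the same grasp; the last joint's range is limited). The gripper opens to 88 mm and grips with 3 to 60 N. Pads are 18 mm wide; open, the fingers measure 123 mm over their backs; the gripper's body (75 mm by 187 mm) begins 45 mm behind the grasp point.
Start: joints at [-1.269, 0.689, -0.195, 1.565, 0.157, 0.902, -0.215], TCP at [0.165, 0.603, 0.239] pointing down, gripper open.
Joint ranges: [-3.01, 3.01], [-0.46, 2.08], [-1.47, 1.51], [0.13, 2.56], [-1, 4.14], [0.04, 2.09], [-2.66, 2.66]. Speed limits (rad/s): [2.57, 2.57, 3.14, 3.14, 3.14, 3.14, 3.14].

### API

Orientations are given as a unit quaternion [x, y, z, w].
In Python, from workcell import env gives the robot as it stands. The module is installed in compiled form; this text tells all that it offers.
- The arm moves only by the tool play_rows, never from a script. Its argument "rows" is a list that holds one entry, the list of rows, each a list of 7 numbers: the shift along the world's x, y, z in mm, then the turn, a rotation vector about the world's x, y, z in rad, then the finger opening in mm, from 0 to 88.1. A call has 1 to 5 rows; each row shifts and turns the commanded pose from where the row before left it; what a row does not reach is not made up. A row lasts 1/12 s, in which the tool goes at most 41.7 mm and 7.16 degrees, less where a joint would pass 70% of its speed; a pose out of reach is approached as far as the arm can. A call with a gripper value outside its range is refused whole. The fingers move at their own pace and stop on an object; "squeeze" is the grip in N (left out, the last holds). Time passes only in rows, so rows that do not move let the fingers close. It gives the time, the measured TCP pose, the force and the opening at its end, in the units of the state.
- env.get_obs(): the state, without advancing time (a new reading comes with each control period).
- env.get_image(name): name is "scene" or "top" or "wrist"; returns the picture (420x560x3 uint8, red, green, blue); there is no depth.
- env.camera_params(name): a dict with "fx", "fy", "cx", "cy" (pixels), "T" (4x4, takes a point from camera to world coordinates). Camera axes: x right, y down, z forward; pixel columns grow to the right and rows downward; lengths in m; the calibration is good to about 2 mm. A picture is of the moment at which its call begins: read the wrist's pose just before it. camera_params takes no time and is no camera call; for the wrist camera it gives the pose at the moment of the call.
- env.close_job(): hands the job in, once; it reports no verdict.
The state is a dict: "clock": time; "joints": joint angles; "qd": joint speeds; "joint_efforts": joint torques, N m; "position": TCP position; "orientation": TCP orientation; "force": force on the tool from outside, world axes, zero at the start; "wrist_torque": the same for the moment, N m; "gripper_width": finger opening in m.
Only numpy, scipy, OpenCV 4.12 (cv2) and the standard library are available. Lean on these libraries where they do the work, as an engineer would, in place of code of your own. Each camera call takes 0.05 s, during which the arm holds its last target. There are 200 camera calls.

### The job

Take a microscope picture by pressing controls with the closed fingertips only: switch on the lamp supply by pressing the raised end of its rocker fully down, then on the camera pad push the long bar key fully down (it stays down), then press the large round key all the way down for a moment and let it come back up. Press them in that order, leave the small square key alone, and do not shift or lift the lamp supply, the lens, the bottle or the sample.

Things in the scene. Friction and masses are not known exactly. Their poses are not given: they have to be found in the camera images.
- lamp_supply: lamp power supply, a cream box 160 (own x) x 100 (own y) x 68 mm tall on four rubber feet, 2 kg, standing loose on the bench. Origin at the centre of its underside. On its top face: a dark grey paddle rocker in a thin bare-metal frame 3 mm high (its pivot 30 mm from the centre towards own -x) and a round grey dial 32 mm across and 12 mm high (52 mm towards own +x; it does nothing).
- rocker (a joint): angle of the rocker about the lamp supply's y axis, rad: about 0 (0 to 0.05) at the start = off, the half towards the box's +x stands up; 0.44 = on, that half lies level and the other half stands up. About 5 N at the rocker end moves it; it stays where it is left.
- rocker_end (a point): point on the rocker's top face, 22 mm from its pivot, on the half that stands up at the start, which is the one to press. Moves with the rocker. The rocker is 30 mm wide, each half 28 mm long and together they form a shallow V. Pivot line 74 mm above the bench; this point about 83 mm above it at the start, 74 mm when on.
- pad: camera control pad, a cream slab 96 (own x) x 250 (own y) x 30 mm tall, fixed to the bench. Origin at the centre of its underside. Three key plates sit on it in a row along its y axis, 76 mm apart, 6 mm thick; which key is in which place changes.
- bar_key (a joint): travel of the long bar key, m: 0 = up, 0.008 = fully down. About 4 N pushes it; it has no spring and stays down where it is left.
- bar_key_top (a point): centre of the top of the long bar key: a 56 mm (along the pad's y) x 24 mm black key on its own 66 mm square grey plate; its flat top stands 14 mm above that plate and 50 mm above the bench when up. Moves with the key.
- round_key (a joint): travel of the large round key, m: 0 = up, 0.006 = fully down. A spring key: about 5 N holds it fully down and it comes up when let go.
- round_key_top (a point): centre of the top of the large round key: a 44 mm diameter black key on its own 66 mm square grey plate; its flat top stands 14 mm above that plate and 50 mm above the bench when up. Moves with the key.
- square_key (a joint): travel of the small square key, m: 0 = up, 0.006 = fully down; a spring key that must not be pressed.
- square_key_top (a point): centre of the top of the small square key: a 24 mm square black key on its own 66 mm square grey plate; its flat top stands 14 mm above that plate and 50 mm above the bench when up. 
- objective: bystander: a microscope objective lens standing upright, aluminium, 31 mm across at most and 46 mm tall, in front of the pad. Origin at the centre of its underside.
- oil_bottle: bystander: a small amber glass bottle standing upright, 28 mm across, 60 mm tall, beyond the pad. Origin at the centre of its underside.
- sample_mount: bystander: a black resin sample disc, 32 mm across, 20 mm tall, lying flat on the bench beyond the work. Origin at the centre of its underside.
Things that resemble listed ones, but are neither listed nor needed, are in the scene too. Of the things that look like the lamp_supply, the middle-sized one is meant.

How it is judged:
By the outcome, as a careful person would: the job done as asked, in the order asked, and still so for the second after the job is handed in, with the robot touching nothing.
It also fails if it takes over 48 s, if anything falls off the work surface, if the arm or the gripper's body presses on something with over 40 N, if the wrist force passes 120 N, or if a joint passes its speed limit or range.

## Working session

There is one attempt and no reset: what is moved stays moved. The work goes in short steps, Python scripts to look and compute and a tool call to move; the robot and the scene stay as the last step left them, time stands still between calls to the robot, and variables do not carry over. Pictures are saved under pics/ and viewed, about 8 in all and at most 12, crops included, and the job is handed in when it is done.

Besides the shell and the picture viewer there is one more tool, called after ">>>" in YAML: its name, and indented under it one key for each argument. play_rows: Moves the arm, as the interface text tells. Its arguments: {"type":"object","properties":{"rows":{"type":"array"},"squeeze":{"type":"number"}},"required":["rows"]}

```bash
mkdir -p pics; cat > h.py <<'E'
import numpy as np, cv2
from workcell import env
def ray(name,u,v,z,P=None):
    P=P or env.camera_params(name); T=np.array(P["T"])
    d=T[:3,:3]@np.array([(u-P["cx"])/P["fx"],(v-P["cy"])/P["fy"],1]); o=T[:3,3]
    return o+d*(z-o[2])/d[2]
def proj(name,p,P=None):
    P=P or env.camera_params(name); T=np.array(P["T"])
    c=T[:3,:3].T@(np.array(p)-T[:3,3]); return P["fx"]*c[0]/c[2]+P["cx"],P["fy"]*c[1]/c[2]+P["cy"]
def save(name,f):
    im=env.get_image(name); cv2.imwrite("pics/"+f,im[:,:,::-1]); return im
E
python3 - <<'E'
from h import *
a=save("top","top0.png"); b=save("scene","scene0.png")
for n in("top","scene"):
    P=env.camera_params(n); print(n,P["fx"],np.round(P["T"],3).tolist())
o=env.get_obs(); print(o["clock"],o["position"],o["orientation"],o["gripper_width"])
E
```

```text
top 536.6852448971586 [[-0.012, -0.996, 0.086, 0.418], [-1.0, 0.012, -0.008, 0.061], [0.007, -0.086, -0.996, 1.603], [0.0, 0.0, 0.0, 1.0]]
scene 389.71253153947305 [[0.11, 0.575, -0.81, 1.233], [0.994, -0.051, 0.099, -0.032], [0.016, -0.816, -0.577, 0.578], [0.0, 0.0, 0.0, 1.0]]
0.1 [0.16526738 0.60219478 0.23801386] [ 1.33466130e-01  9.91053065e-01 -7.82169660e-04 -5.98789503e-05] 0.08850666478564907
```

View pics/top0.png

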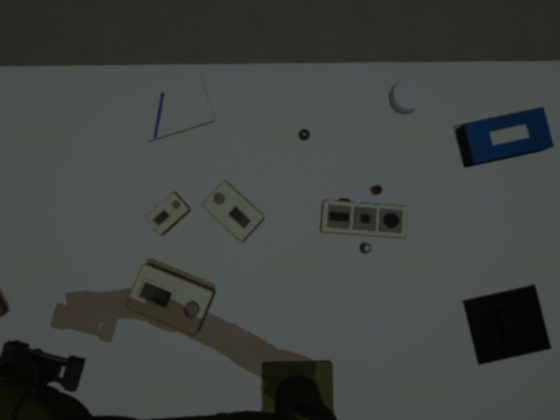

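View pics/scene0.png

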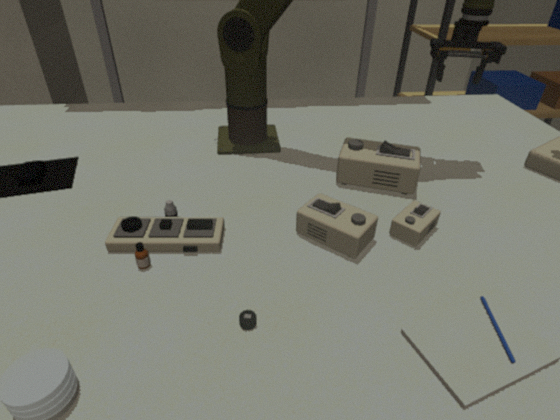

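The top view shows the supply lookalikes: large at (170,295), medium at (233,210), small at (168,212), and something cut off at (0,300). The pad is at (364,218). Its bar key is at (340,216), the square key at (365,218) and the round key at (391,220). Next I measure their sizes and enlarge.

```bash
python3 - <<'E'
from h import *
im=cv2.imread("pics/top0.png"); P=env.camera_params("top")
g=np.clip((im/255.)**0.55*255*1.2,0,255).astype(np.uint8)
c=cv2.resize(g[165:345,110:420],None,fx=2.55,fy=2.55,interpolation=cv2.INTER_CUBIC); cv2.imwrite("pics/crop1.png",c)
hsv=cv2.cvtColor(im,cv2.COLOR_BGR2HSV)
for p in [(225,188),(185,285),(160,205),(30,100),(300,220),(365,233)]: print(p,hsv[p[1],p[0]],im[p[1],p[0]])
def corners(px,z): return np.array([ray("top",u,v,z,P)[:2] for u,v in px])
m=((hsv[...,1]>25)&(hsv[...,0]>10)&(hsv[...,0]<40)&(hsv[...,2]>110)).astype(np.uint8)
m=cv2.morphologyEx(m,cv2.MORPH_CLOSE,np.ones((3,3)))
for k in cv2.findContours(m,cv2.RETR_EXTERNAL,2)[0]:
    if cv2.contourArea(k)<300: continue
    r=cv2.minAreaRect(k); w=corners(cv2.boxPoints(r),.06)
    print(np.round(r[0]),np.round([np.linalg.norm(w[0]-w[1]),np.linalg.norm(w[1]-w[2])],3),np.round(w.mean(0),3))
E
```

```text
(225, 188) [44 39 84] [71 84 78]
(185, 285) [45 37 83] [71 83 77]
(160, 205) [39 50 82] [66 82 77]
(30, 100) [75 19 79] [76 79 73]
(300, 220) [70 18 84] [80 84 78]
(365, 233) [43 37 82] [70 82 77]
```

View pics/crop1.png

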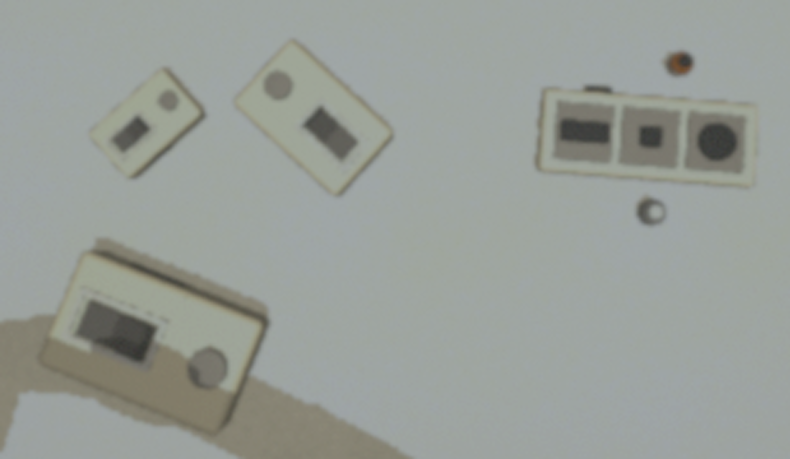

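```bash
python3 - <<'E'
from h import *
P=env.camera_params("top")
W=lambda x,y,z: ray("top",x/2.55+110-.3,y/2.55+165-.3,z,P)
for n,q,z in [("mid",[(292,40),(392,133),(338,195),(235,101)],.068),("big",[(88,252),(266,320),(220,432),(40,362)],.09),("small",[(165,68),(204,112),(132,178),(90,132)],.045)]:
    w=np.array([W(x,y,z) for x,y in q]); print(n,np.round(np.linalg.norm(w-np.roll(w,-1,0),axis=1),3),w.mean(0).round(4))
for n,x,y,z in [("dial",278,85,.08),("frame centre",331,134,.074),("bar",585,131,.05),("sq",651,136,.05),("round",717,141,.05),("bottle",680,62,.06),("obj",652,211,.046)]:
    print(n,W(x,y,z).round(4))
E
```

```text
mid [0.155 0.092 0.157 0.094] [0.5385 0.1778 0.068 ]
big [0.209 0.13  0.211 0.129] [0.2934 0.3527 0.09  ]
small [0.068 0.11  0.071 0.112] [0.5364 0.369  0.045 ]
dial [0.574  0.2171 0.08  ]
frame centre [0.5188 0.1586 0.074 ]
bar [ 0.5204 -0.1287  0.05  ]
sq [ 0.5138 -0.2038  0.05  ]
round [ 0.5072 -0.2788  0.05  ]
bottle [ 0.597  -0.2373  0.06  ]
obj [ 0.4287 -0.2034  0.046 ]
```

The middle-sized supply measures about 157 x 93 mm in the crop. That is close to the described 160 x 100, and its neighbours measure 210 x 130 and 111 x 70, so the one at (233,210) is meant. Its dark, raised half faces the dial. Moving above it now.

>>> play_rows:
  rows:
    - [[24, -28, 0, 0, 0, 0.12, 0], [24, -28, 0, 0, 0, 0.12, 0], [24, -28, 0, 0, 0, 0.12, 0], [24, -28, 0, 0, 0, 0.12, 0], [24, -28, 0, 0, 0, 0.12, 0]]
  squeeze: 10

```text
clock: 0.52
position: [0.2861, 0.4611, 0.2384]
orientation: [-0.169, 0.986, -0.0, -0.0]
force: [1.4, 0.5, 0.9]
gripper_width: 0.0569
```

>>> play_rows:
  rows:
    - [[24, -28, 0, 0, 0, 0.12, 0], [24, -28, 0, 0, 0, 0.12, 0], [24, -28, 0, 0, 0, 0.12, 0], [24, -28, 0, 0, 0, 0.12, 0], [24, -28, 0, 0, 0, 0, 0]]

```text
clock: 0.93
position: [0.4063, 0.3208, 0.2384]
orientation: [-0.397, 0.918, 0.0, -0.0]
force: [1.6, -0.2, -0.7]
gripper_width: 0.0236
```

>>> play_rows:
  rows:
    - [[24, -28, 0, 0, 0, 0, 0], [24, -28, 0, 0, 0, 0, 0], [20, -20, 0, 0, 0, 0, 0], [0, 0, 0, 0, 0, 0, 0], [0, 0, 0, 0, 0, 0, 0]]

```text
clock: 1.35
position: [0.4744, 0.2448, 0.2382]
orientation: [-0.393, 0.92, -0.0, -0.0]
force: [-1.0, 0.4, -0.2]
gripper_width: 0.0005
```

```bash
python3 - <<'E'
from h import *
import pickle
P=env.camera_params("wrist"); im=save("wrist","w1.png"); pickle.dump(P,open("w1.pkl","wb"))
print(np.round(P["T"],3).tolist(), P["fx"])
for p in [(.534,.1746,.083),(.5188,.1586,.074),(.574,.2171,.08)]: print(proj("wrist",p,P))
E
```

```text
[[-0.723, 0.666, 0.182, 0.428], [0.691, 0.698, 0.19, 0.196], [-0.001, 0.263, -0.965, 0.384], [0.0, 0.0, 0.0, 1.0]] 338.2787371557241
(np.float64(175.77819269088627), np.float64(186.77504549561672))
(np.float64(176.6756057364736), np.float64(161.0479003868379))
(np.float64(181.92507926331766), np.float64(246.31972006848596))
```

View pics/w1.png

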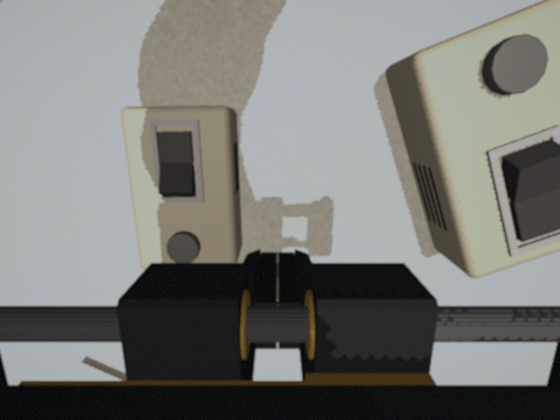

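The wrist view shows the rocker at (177,162) and its raised half from about (160–195, 165–197), towards the dial at (183,247). This agrees with the top-view estimate to about 2 mm. Going over the rocker end and down to about 97 mm.

>>> play_rows:
  rows:
    - [[20, -23, 0, 0, 0, 0, 0], [20, -23, 0, 0, 0, 0, 0], [19, -23, 0, 0, 0, 0, 0], [0, 0, -35, 0, 0, 0, 0], [0, 0, -35, 0, 0, 0, 0]]

```text
clock: 1.82
position: [0.5343, 0.1784, 0.1694]
orientation: [-0.394, 0.919, 0.0, 0.003]
force: [0.1, 0.4, -0.8]
gripper_width: 0.0004
```

>>> play_rows:
  rows:
    - [[0, 0, -35, 0, 0, 0, 0], [0, 0, -30, 0, 0, 0, 0], [0, 0, -6, 0, 0, 0, 0], [0, 0, 0, 0, 0, 0, 0], [0, 0, 0, 0, 0, 0, 0]]

```text
clock: 2.23
position: [0.5323, 0.1795, 0.0988]
orientation: [-0.396, 0.918, 0.0, 0.001]
force: [-0.5, -0.0, 0.2]
gripper_width: 0.0007
```

```bash
python3 - <<'E'
from h import *
im=save("scene","s1.png"); c=im[140:280,270:440,::-1]; cv2.imwrite("pics/s1c.png",cv2.resize(c,None,fx=4,fy=4,interpolation=cv2.INTER_CUBIC))
o=env.get_obs(); print(o["position"],o["force"],o["clock"])
E
```

```text
[0.53302255 0.17941821 0.09944988] [ 0.18288457 -0.28395631 -0.20944111] 2.2833
```

View pics/s1c.png

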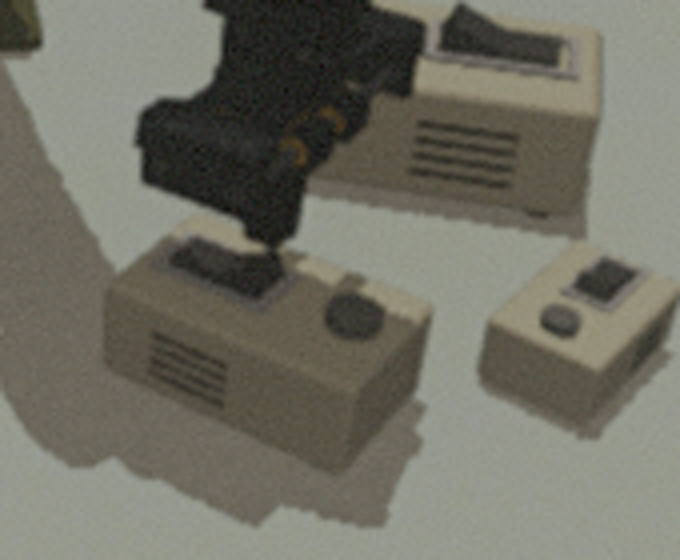

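The crop shows the fingertips just above the raised half, at about (275,245). I trim by -3 mm in y and press down gently.

>>> play_rows:
  rows:
    - [[0, -3, -6, 0, 0, 0, 0], [0, 0, -6, 0, 0, 0, 0], [0, 0, -4, 0, 0, 0, 0], [0, 0, -3, 0, 0, 0, 0], [0, 0, 0, 0, 0, 0, 0]]

```text
clock: 2.7
position: [0.534, 0.1758, 0.0792]
orientation: [-0.395, 0.919, 0.0, 0.002]
force: [2.3, 1.5, 3.3]
gripper_width: 0.0009
```

>>> play_rows:
  rows:
    - [[0, 0, -2, 0, 0, 0, 0], [0, 0, -2, 0, 0, 0, 0], [0, 0, -2, 0, 0, 0, 0], [0, 0, 0, 0, 0, 0, 0], [0, 0, 0, 0, 0, 0, 0]]

```text
clock: 3.12
position: [0.5333, 0.1756, 0.0742]
orientation: [-0.395, 0.919, 0.0, 0.001]
force: [1.0, 0.9, 15.3]
gripper_width: 0.0003
```

>>> play_rows:
  rows:
    - [[0, 0, -1, 0, 0, 0, 0], [0, 0, 0, 0, 0, 0, 0], [0, 0, 0, 0, 0, 0, 0]]

```text
clock: 3.37
position: [0.5333, 0.1756, 0.0741]
orientation: [-0.395, 0.919, -0.0, 0.002]
force: [-0.6, -0.7, 22.3]
gripper_width: 0.0008
```

>>> play_rows:
  rows:
    - [[0, 0, 5, 0, 0, 0, 0], [0, 0, 20, 0, 0, 0, 0], [0, 0, 40, 0, 0, 0, 0], [-15, 0, 40, 0, 0, -0.12, 0], [-15, 0, 0, 0, 0, -0.12, 0]]

```text
clock: 3.78
position: [0.5043, 0.1755, 0.1803]
orientation: [-0.279, 0.96, 0.001, 0.003]
force: [0.8, 0.4, 0.0]
gripper_width: 0.0001
```

>>> play_rows:
  rows:
    - [[-20, -20, 0, 0, 0, -0.12, 0], [-20, -30, 0, 0, 0, -0.12, 0], [0, -36, 0, 0, 0, -0.12, 0], [0, -36, 0, 0, 0, -0.12, 0], [0, 0, 0, 0, 0, 0, 0]]

```text
clock: 4.2
position: [0.4589, 0.0435, 0.1746]
orientation: [-0.039, 0.999, -0.004, -0.004]
force: [-0.1, -0.3, -0.3]
gripper_width: 0.0003
```

```bash
python3 - <<'E'
from h import *
o=env.get_obs(); P=env.camera_params("wrist"); w=save("wrist","w2.png"); s=save("scene","s2.png"); 
c=cv2.resize(s[180:260,280:400,::-1],(560,373),interpolation=cv2.INTER_CUBIC)
big=np.vstack([c,cv2.resize(w[:,:,::-1],(560,420))])
cv2.imwrite("pics/v2.png",cv2.resize(big,None,fx=.75,fy=.75,interpolation=cv2.INTER_AREA))
print(o["position"],o["orientation"])
for p in [(.5204,-.1287,.05),(.5138,-.2038,.05),(.5072,-.2788,.05)]: print(proj("wrist",p,P))
# supply outline before/after in the top view
t=save("top","t2.png"); a=cv2.imread("pics/top0.png")[:,:,::-1]
print(cv2.phaseCorrelate(cv2.cvtColor(a[178:245,200:268],7).astype(float),cv2.cvtColor(t[178:245,200:268],7).astype(float)))
E
```

```text
[0.4589094  0.04348632 0.17460053] [-0.03866233  0.99923481 -0.00415868 -0.00421023]
(np.float64(73.54044811890901), np.float64(259.8861570076673))
(np.float64(-15.21400295040712), np.float64(246.0591404523033))
(np.float64(-105.47227196093377), np.float64(231.98834293383757))
((-0.09213047637113903, -0.07035475245815803), 0.5633506100395197)
```

View pics/v2.png

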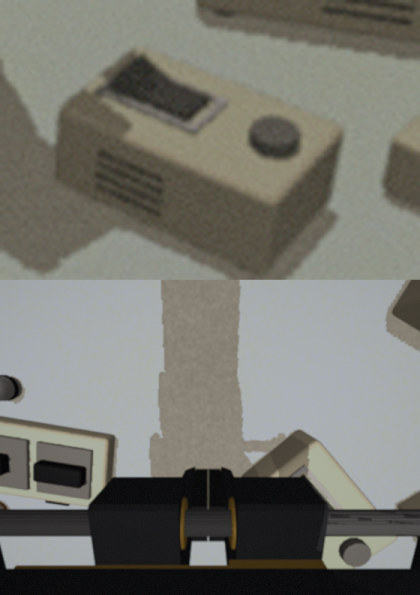

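The rocker is on: its half by the dial lies level and the other half is up. The box has not moved (0.1 px shift). Moving on to the pad.

>>> play_rows:
  rows:
    - [[0, -36, 4, 0, 0, -0.08, 0], [0, -36, 4, 0, 0, -0.08, 0], [0, -36, 4, 0, 0, 0, 0], [0, -36, 4, 0, 0, 0, 0], [0, -36, 4, 0, 0, 0, 0]]

```text
clock: 4.77
position: [0.4624, -0.1269, 0.1955]
orientation: [0.032, 0.999, 0.001, -0.001]
force: [0.3, -0.7, 0.2]
gripper_width: 0.0003
```

>>> play_rows:
  rows:
    - [[0, 0, 0, 0, 0, 0, 0], [0, 0, 0, 0, 0, 0, 0]]

```text
clock: 4.93
position: [0.4624, -0.1282, 0.1954]
orientation: [0.035, 0.999, 0.0, -0.0]
force: [0.1, 1.0, -0.3]
gripper_width: 0.0005
```

```bash
python3 - <<'E'
from h import *
import pickle
o=env.get_obs(); P=env.camera_params("wrist"); w=save("wrist","w3.png"); pickle.dump(P,open("w3.pkl","wb"))
print(o["position"],o["orientation"])
for p in [(.5204,-.1287,.05),(.5138,-.2038,.05),(.5072,-.2788,.05)]: print(proj("wrist",p,P))
E
```

```text
[ 0.46244988 -0.12815749  0.19537407] [ 3.51517456e-02  9.99381857e-01  2.18714260e-04 -4.59547269e-04]
(np.float64(280.41043424583125), np.float64(260.5107288092657))
(np.float64(198.9661873410372), np.float64(259.1522009513304))
(np.float64(117.41148089922541), np.float64(257.78303936958514))
```

View pics/w3.png

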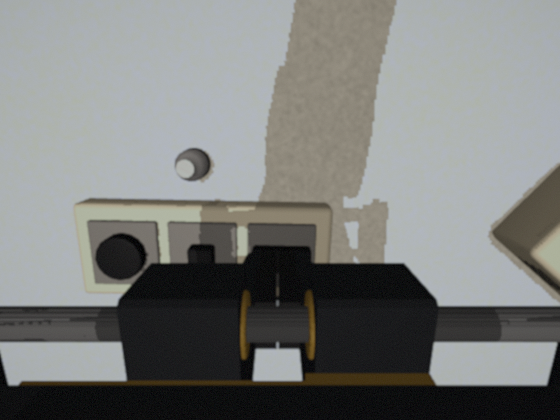

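In the wrist view the round key is at (121,256), the square key at (201,256) and the bar plate at (282,235–260). That is within about 3 px (3 mm) of my projections. Going onto the bar key at (0.520, -0.127).

>>> play_rows:
  rows:
    - [[29, 0, 0, 0, 0, 0, 0], [29, 1, -20, 0, 0, 0, 0], [0, 0, -36, 0, 0, 0, 0], [0, 0, -36, 0, 0, 0, 0], [0, 0, -36, 0, 0, 0, 0]]

```text
clock: 5.4
position: [0.5217, -0.1223, 0.0663]
orientation: [0.031, 1.0, 0.001, 0.0]
force: [0.2, -0.8, -0.5]
gripper_width: 0.0005
```

>>> play_rows:
  rows:
    - [[0, 0, -8, 0, 0, 0, 0], [0, 0, 0, 0, 0, 0, 0], [0, 0, 0, 0, 0, 0, 0]]

```text
clock: 5.65
position: [0.5212, -0.1244, 0.0604]
orientation: [0.032, 0.999, 0.0, -0.0]
force: [0.6, -0.6, 0.5]
gripper_width: 0.0003
```

>>> play_rows:
  rows:
    - [[0, -3, -5, 0, 0, 0, 0], [0, 0, -4, 0, 0, 0, 0], [0, 0, -3, 0, 0, 0, 0], [0, 0, -3, 0, 0, 0, 0], [0, 0, 0, 0, 0, 0, 0]]

```text
clock: 6.07
position: [0.5217, -0.1298, 0.0452]
orientation: [0.034, 0.999, -0.0, 0.001]
force: [0.7, -1.3, 0.6]
gripper_width: 0.0004
```

>>> play_rows:
  rows:
    - [[0, 0, -2, 0, 0, 0, 0], [0, 0, -2, 0, 0, 0, 0], [0, 0, -2, 0, 0, 0, 0], [0, 0, 0, 0, 0, 0, 0], [0, 0, 0, 0, 0, 0, 0]]

```text
clock: 6.48
position: [0.5217, -0.1298, 0.0419]
orientation: [0.034, 0.999, -0.001, 0.002]
force: [-3.1, 0.2, 31.4]
gripper_width: 0.0009
```

Bar key reads 41.9 mm with a hard stop at 31 N. Lifting and moving to the round key.

>>> play_rows:
  rows:
    - [[0, 0, 10, 0, 0, 0, 0], [0, 0, 25, 0, 0, 0, 0], [-4, -36, 0, 0, 0, 0, 0], [-4, -36, 0, 0, 0, 0, 0], [-4, -37, 0, 0, 0, 0, 0]]

```text
clock: 6.9
position: [0.5085, -0.2383, 0.074]
orientation: [0.032, 0.999, 0.0, -0.0]
force: [1.0, -0.3, -0.4]
gripper_width: 0.0002
```

>>> play_rows:
  rows:
    - [[-3, -37, 0, 0, 0, 0, 0], [0, 0, 0, 0, 0, 0, 0], [0, 0, 0, 0, 0, 0, 0]]

```text
clock: 7.15
position: [0.5039, -0.2783, 0.0731]
orientation: [0.037, 0.999, -0.0, -0.001]
force: [0.2, 1.4, 0.2]
gripper_width: 0.0004
```

```bash
python3 - <<'E'
from h import *
t=save("scene","s4.png"); o=env.get_obs(); print(o["position"],o["force"])
c=t[190:270,90:240,::-1]; cv2.imwrite("pics/s4c.png",cv2.resize(c,None,fx=5,fy=5,interpolation=cv2.INTER_CUBIC))
E
```

```text
[ 0.50489527 -0.27539178  0.07326227] [0.48256877 0.55193881 0.19321916]
```

View pics/s4c.png

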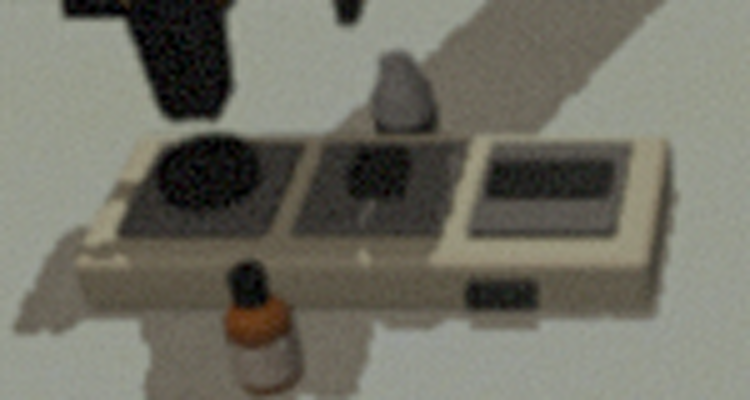

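The crop shows the bar key at (550,180) sitting low, with the fingertips over the round key at (210,170). Pressing it now.

>>> play_rows:
  rows:
    - [[2, 0, -9, 0, 0, 0, 0], [0, 0, -8, 0, 0, 0, 0], [0, 0, -5, 0, 0, 0, 0], [0, 0, -4, 0, 0, 0, 0], [0, 0, -3, 0, 0, 0, 0]]

```text
clock: 7.62
position: [0.5078, -0.2731, 0.0442]
orientation: [0.033, 0.999, 0.001, -0.001]
force: [-2.7, 4.3, 24.2]
gripper_width: 0.0005
```

>>> play_rows:
  rows:
    - [[0, 0, -2, 0, 0, 0, 0], [0, 0, -1, 0, 0, 0, 0], [0, 0, 0, 0, 0, 0, 0], [0, 0, 0, 0, 0, 0, 0]]

```text
clock: 7.95
position: [0.5078, -0.2731, 0.0442]
orientation: [0.033, 0.999, 0.0, -0.0]
force: [-5.0, 6.3, 24.0]
gripper_width: 0.0006
```

It is fully down (44.2 mm, hard stop at 24 N). Letting it up and retreating.

>>> play_rows:
  rows:
    - [[0, 0, 8, 0, 0, 0, 0], [0, 0, 25, 0, 0, 0, 0], [0, 0, 36, 0, 0, 0, 0], [0, 0, 36, 0, 0, 0, 0], [-20, 20, 30, 0, 0, 0, 0]]

```text
clock: 8.37
position: [0.4915, -0.2588, 0.1789]
orientation: [0.036, 0.999, -0.002, 0.004]
force: [1.8, -0.6, 0.9]
gripper_width: 0.0004
```

>>> play_rows:
  rows:
    - [[-30, 20, 10, 0, 0, 0, 0], [-30, 20, 0, 0, 0, 0, 0], [-30, 20, 0, 0, 0, 0, 0], [0, 0, 0, 0, 0, 0, 0], [0, 0, 0, 0, 0, 0, 0]]

```text
clock: 8.78
position: [0.3957, -0.1943, 0.1869]
orientation: [0.033, 0.999, -0.0, -0.001]
force: [0.5, 0.1, 0.4]
gripper_width: 0.0006
```

```bash
python3 - <<'E'
from h import *
s=save("scene","s5.png"); o=env.get_obs(); print(o["position"],o["force"],o["clock"])
a=cv2.resize(s[190:275,90:240,::-1],(660,374),interpolation=2); b=cv2.resize(s[190:255,285:385,::-1],(330,215),interpolation=2)
m=np.zeros((590,660,3),np.uint8); m[:374]=a; m[374:589,:330]=b; cv2.imwrite("pics/f.png",m)
t=save("top","t5.png"); g=lambda i:cv2.cvtColor(i,7).astype(float); A=cv2.imread("pics/top0.png")[:,:,::-1]
for n,(x,y,r) in dict(supply=(233,210,34),obj=(365,248,9),bottle=(376,189,9),sample=(304,134,12)).items():
    print(n,cv2.phaseCorrelate(g(A[y-r:y+r,x-r:x+r]),g(t[y-r:y+r,x-r:x+r])))
E
```

```text
[ 0.39811434 -0.19530419  0.18698844] [ 0.05258876  0.90740428 -0.4912531 ] 8.8333
supply ((0.16101634868088155, 0.09333353807936362), 0.9044758466525611)
obj ((-3.29392672131611, 6.579448039776834), -0.23260847499982087)
bottle ((0.36817919645846153, -0.05103051535994396), 0.9432688467610729)
sample ((-0.1202528934715108, -0.13260389102571146), 0.8298380451833848)
```

View pics/f.png

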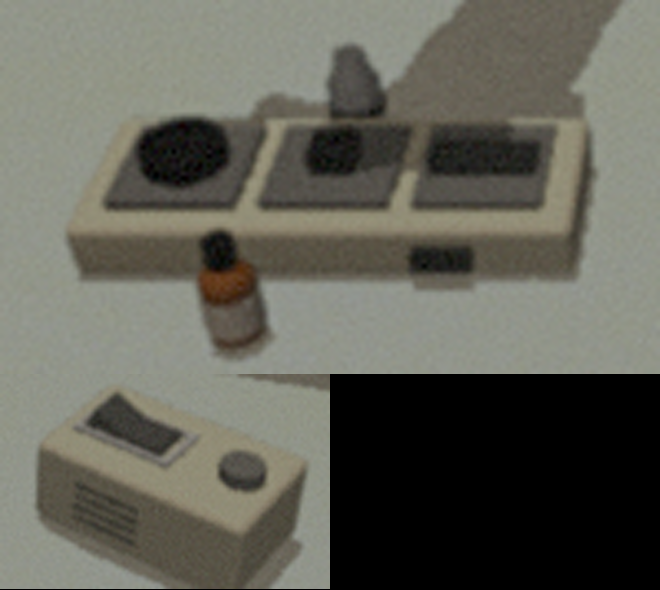

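The final view shows the round key up at (183,150), the bar key down at (483,155), the square key up, and the rocker on. The lens is at the same scene pixel as before, about (170,209). Its top-view correlation failed because the arm covers it there. Handing in.

```bash
python3 -c "
from h import *
print(env.close_job())"
```

```text
the job is handed in; nothing more can be done
None
```

I carried out all three presses in the order asked with the closed fingertips and handed the job in at about 8.9 s on the robot's clock.

| Control | Pressed to | Force at the stop | Last view |
|---|---|---|---|
| Lamp rocker | 74.1 mm | 22 N | on: the half by the dial lies level, the other half is up |
| Bar key | 41.9 mm | 31 N | still down |
| Round key | 44.2 mm | 24 N | back up |

- **Square key:** I never touched it, and the last view shows it up.
- **Supply, bottle and sample:** compared with the first top picture they moved less than 0.4 px, so they did not shift.
- **Lens:** that same check failed for the lens because the arm covered it. The scene camera showed it within about a pixel of its starting place.
- **Arm:** it was clear of everything at hand-in, with about 1 N or less on the wrist.

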